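# Load a test cassette past the sprung flap of its dock

### The arm

A 7-joint arm with a two-finger parallel gripper is mounted at the origin on the work surface. World frame = base frame: x ahead of the robot, y to its left, z up, the work surface at z = 0. Lengths are in m, angles in rad, forces in N, time in s.
With the tool pointing down it reaches from about 0.425 to 0.925 m from the base axis. Payload 6.8 kg.
Tool frame: the origin (TCP) lies at the very end of the fingers, on their centre line; the grasp point (between the pads) lies 19 mm behind it; z points along the fingers, y is the line along which they close (so a half turn about z gives the same grasp; the last joint's range is limited). The gripper opens to 85 mm and grips with 20 to 120 N. Pads are 22 mm wide; open, the fingers measure 114 mm over their backs; the gripper's body (76 mm by 85 mm) begins 54 mm behind the grasp point. The pads swing forward as they close: fully open they stand 13 mm farther back than shut.
Start: joints at [-1.397, 0.477, 0.022, 1.555, -0.011, 1.109, -0.083], TCP at [0.188, 0.648, 0.231] pointing down, gripper open.
Joint ranges: [-2.96, 2.96], [-0.34, 2.1], [-1.41, 1.46], [0.24, 2.44], [-1.37, 4.51], [0.17, 1.92], [-2.96, 2.96]. Speed limits (rad/s): [2.39, 2.39, 3.14, 3.14, 3.14, 3.14, 3.14].

### API

Orientations are given as a rotation vector (axis times angle).
In Python, from bench import monitor, optics, r gives the robot as it stands.
- The arm moves only by the shell command python3 -m crank 'ROWS' [OPENING] [FORCE]. ROWS is JSON, a list of rows, each a list of 2 entries, a list of its own where there are three numbers: the shift along the tool's x, y, z in cm, then the turn, a rotation vector about the tool's x, y, z in rad. A call has 1 to 5 rows; each row shifts and turns the commanded pose from where the row before left it, along the tool's axes as they then stand; what a row does not reach is not made up. A row lasts 1/10 s, in which the tool goes at most 50 mm and 8.59 degrees, less where a joint would pass 70% of its speed; a pose out of reach is approached as far as the arm can. A call is refused whole if a number of a shift passes 5 or a number of a turn 0.15, either way. A call with a gripper value outside its range is refused whole. OPENING is the finger opening in cm, from 0 to 8.54, set as the call begins (- or left out, the last holds). The fingers move at their own pace and stop on an object; FORCE is the grip in N (left out, the last holds). Time passes only in rows, so rows that do not move let the fingers close. It gives the time, the measured TCP pose, the force, the opening and the grip force at its end, in the units of the state.
- monitor.get_obs(): the state, without advancing time (a new reading comes with each control period).
- optics.grab_frame(name): name is "scene" or "top"; returns (picture, depth): 420x560x3 uint8, red, green, blue; 420x560 float32, m along the optical axis (not along the pixel's ray), 0 where there is no reading.
- optics.camera_model(name): a dict with "vertical_fov" (degrees; the focal length in pixels is half the picture's height over the tangent of half this angle, whatever the lens; pixels are square), "cx", "cy" (the principal point, pixels), "D" ([k1, k2, p1, p2, k3] as OpenCV has them; the pictures are not rectified), "R" (3x3) and "t" (3): a world point X has camera coordinates R X + t. Camera axes: x right, y down, z forward; pixel columns grow to the right and rows downward; lengths in m; the calibration is good to about 2 mm. A picture is of the moment at which its call begins. camera_model takes no time and is no camera call.
- r.hand_in(): hands the job in; it is judged then, once.
The state is a dict: "clock": time; "joints": joint angles; "qvel": joint speeds; "tau": joint torques, N m; "tcp_pos": TCP position; "orientation": TCP orientation; "contact_force": force on the tool from outside, world axes, zero at the start; "moment": the same for the moment, N m; "grip_width": finger opening in m; "gripper_force": force on a finger pad.
Only numpy, scipy, OpenCV 4.12 (cv2) and the standard library are available. Lean on these libraries where they do the work, as an engineer would, in place of code of your own. Each camera call takes 0.05 s, during which the arm holds its last target. There are 200 camera calls.

### The job

Load the red connector cassette into the metal dock: with the cassette itself push the orange spring flap back and hold it open, gently feel for the slot and press the cassette in past the flap until it is fully home and the flap has sprung shut over its shoulder, then let go. Do not force anything, and leave the blue cassette, the tape roll and the tub where they are.

Things in the scene. Friction and masses are not known exactly. Their poses are not given: they have to be found in the camera images.
- red_centre (a point): Centre of the loose red cassette, 95 mm tall, upright, 110 to 180 g. Black body 44 (x) x 30 (y) x 40 mm high with red band; centred on it a red grip tab 12 (x) x 24 (y) x 55 mm high. The centre is 47.5 mm above its underside, 7.5 mm above the body's top (the shoulder). The same when turned half round.
- blue_centre (a point): Centre of the blue cassette: same shape and size but with blue band and tab. A bystander.
- dock: Dock fixed to the bench: aluminium base plate 125 x 110 x 14 mm with a grey open-topped nest and the orange flap. Origin on the bench under the middle of the nest's range; x points from nest to flap, y along the flap's hinge, z up. The cassette goes in upright, its x along dock x. Home: its underside is 20 mm, its shoulder 60 mm above the bench. Over 40 N between cassette and dock does damage.
- slot (a point): Nominal middle of the slot's mouth, 42 mm above the dock's origin at the height of the nest's flat rim. Slot 50 (dock x) x 34 (y) mm, 22 mm deep; walls 6 mm thick at its x ends, 8 mm at its y sides. The nest is clamped anywhere within 9 mm either way along dock y; this point does not follow it: find the true slot by sight or feel. Along x it is true.
- lip (a point): Middle of the shut flap's lip edge (does not move with the flap): dock x = 11 mm, 66 mm above the bench. The square-edged lip, 50 mm wide and 8 mm thick (62 to 70 mm up), overhangs the slot's far end. Pressing down on it does not open it: push the cassette's body side against this edge towards dock +x. Lowering then rubs on the lip, taking several newtons.
- flap (a joint): Angle of the orange flap: 0 shut (at rest), to 0.7 pushed towards dock +x. A 70 mm wide upright plate hinged along dock y at x = 38 mm, 18 mm above the bench, carrying the lip. Spring: about 4 N at the lip when shut, 7 to 8 N opened to about 0.25, as the cassette centred over the slot needs. It shuts over the shoulder only when the cassette is home.
- tape: Roll of paper tape lying flat, 84 mm across, 22 mm high; origin at the middle of its underside. A bystander.
- tub: Round clear tub with blue lid, 84 mm across, 42 mm high; origin at the middle of its underside. A bystander.
Mind the look-alikes: they are no part of the job. What is shaped like the part that bears red_centre but pink or yellow is not meant.

How it is judged:
By the outcome, as a careful person would: the job done as asked, in the order asked, and still so for the second after the job is handed in, with the robot touching nothing.
It also fails if it takes over 72 s, if anything falls off the work surface, if the arm or the gripper's body presses on something with over 40 N, if the wrist force passes 120 N, or if a joint passes its speed limit or range.

## Working session

There is one attempt and no reset: what is moved stays moved. The work goes in short steps, Python scripts to look and compute and a shell command to move; the robot and the scene stay as the last step left them, time stands still between calls to the robot, and variables do not carry over. Pictures are saved under pics/ and viewed, at most 10 in all, crops included, and the job is handed in when it is done.

```bash
ls; mkdir -p pics; cat > h.py <<'E'
import numpy as np, cv2
from bench import monitor, optics, r
def cam(n):
    m=optics.camera_model(n); f=210/np.tan(np.radians(m["vertical_fov"])/2)
    K=np.array([[f,0,m["cx"]],[0,f,m["cy"]],[0,0,1]]); return K,np.array(m["D"],float),np.array(m["R"]),np.array(m["t"])
def ray(n,px):
    K,D,R,t=cam(n); p=cv2.undistortPoints(np.array(px,float).reshape(-1,1,2),K,D).reshape(-1,2)
    d=np.c_[p,np.ones(len(p))]; return -R.T@t, d@R
def plane(n,px,z):
    c,d=ray(n,px); return c+d*((z-c[2])/d[:,2])[:,None]
def cloud(n,dep):
    v,u=np.mgrid[0:420,0:560]; c,d=ray(n,np.c_[u.ravel(),v.ravel()])
    return (c+d*dep.reshape(-1,1)).reshape(420,560,3)
def proj(n,X):
    K,D,R,t=cam(n); return cv2.projectPoints(np.array(X,float).reshape(-1,1,3),cv2.Rodrigues(R)[0],t,K,D)[0].reshape(-1,2)
E
python3 - <<'E'
from h import *
o=monitor.get_obs(); print({k:np.round(v,3).tolist() for k,v in o.items()})
for n in("scene","top"):
    p,d=optics.grab_frame(n); cv2.imwrite(f"pics/{n}0.png",p[...,::-1]); np.savez(f"{n}0.npz",p=p,d=d)
    K,D,R,t=cam(n); print(n,K[0,0],(-R.T@t).round(3),R.round(2).tolist(),D)
E
```

```text
pics
{'clock': 0.0, 'joints': [-1.397, 0.478, 0.022, 1.556, -0.011, 1.109, -0.083], 'qvel': [-0.001, 0.0, -0.001, -0.001, -0.001, 0.001, -0.001], 'tau': [-0.001, -59.646, 1.608, -28.119, 0.012, 0.01, -0.0], 'tcp_pos': [0.188, 0.648, 0.23], 'orientation': [-0.441, -3.11, 0.003], 'contact_force': [-0.247, -0.115, -0.454], 'moment': [-0.011, -0.005, -0.003], 'gripper_force': 0.0, 'grip_width': 0.085}
scene 485.742224537424 [1.185 0.331 0.94 ] [[-0.46, 0.89, -0.01], [0.69, 0.34, -0.64], [-0.57, -0.3, -0.77]] [-0.10947377  0.          0.          0.          0.        ]
top 454.4404198893376 [3.750e-01 1.000e-03 1.129e+00] [[0.03, -1.0, 0.03], [-0.98, -0.03, -0.19], [0.2, -0.03, -0.98]] [-0.15551937  0.          0.          0.          0.        ]
```

View pics/scene0.png

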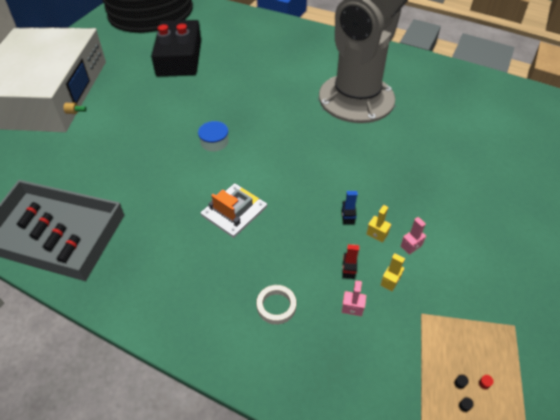

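View pics/top0.png

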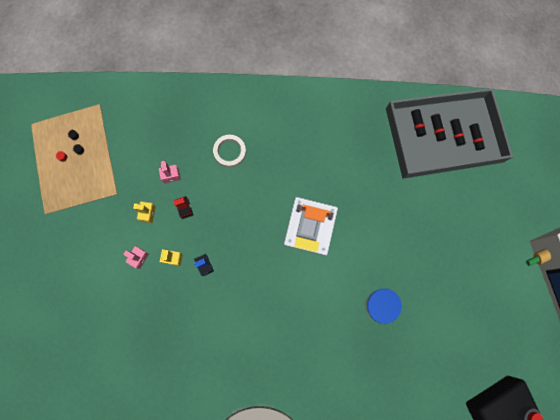

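The scene view shows the red cassette at about (350,261), blue at (349,207) and the dock at (234,207). In the top view red is at (183,207), blue (204,265), the dock (311,226) with the yellow strip on the nest side and the orange flap at (318,212), tape (229,150) and tub (384,306).

```bash
python3 - <<'E'
from h import *
T=np.load("top0.npz");S=np.load("scene0.npz")
for n,Z,win in(("top",T,None),("scene",S,None)):
    p,d=Z["p"],Z["d"]; C=cloud(n,d); hsv=cv2.cvtColor(p,cv2.COLOR_RGB2HSV)
    h,s,v=hsv[...,0].astype(int),hsv[...,1],hsv[...,2]
    valid=d>0
    box=lambda u0,v0,u1,v1:(np.mgrid[0:420,0:560][1]>=u0)&(np.mgrid[0:420,0:560][1]<u1)&(np.mgrid[0:420,0:560][0]>=v0)&(np.mgrid[0:420,0:560][0]<v1)
    B=dict(top=dict(red=(170,192,198,224),blue=(190,250,218,280),dock=(280,190,342,260)),scene=dict(red=(335,238,365,285),blue=(335,185,365,230),dock=(195,178,272,238)))[n]
    print(n,"bench z",np.median(C[250:300,280:330,2][valid[250:300,280:330]]) if n=="top" else np.median(C[250:260,200:240,2]))
    for k,b in B.items():
        m=box(*b)&valid; P=C[m]; hi=P[:,2]>0.085 if k!="dock" else P[:,2]>0.01
        Q=P[hi]; print(n,k,"tall pts",len(Q),"zmax",P[:,2].max().round(3),Q.mean(0).round(4) if len(Q) else "", Q.min(0).round(3) if len(Q) else "",Q.max(0).round(3) if len(Q) else "")
        if k!="dock" and len(Q)>4:
            r_=cv2.minAreaRect((Q[:,:2]*1000).astype(np.float32)); print("  tab rect mm",np.round(r_[0],1),np.round(r_[1],1),round(r_[2],1))
            Q=P[(P[:,2]>.02)&(P[:,2]<.047)]
            r_=cv2.minAreaRect((Q[:,:2]*1000).astype(np.float32)); print("  body rect mm",np.round(r_[0],1),np.round(r_[1],1),round(r_[2],1))
    for k,cond in dict(orange=(h>=6)&(h<=15)&(s>170)&(v>120),white=(s<45)&(v>185)).items():
        m=(cond&box(*B["dock"])&valid); P=C[m]
        print(n,k,m.sum(),P.mean(0).round(4),P.min(0).round(3),P.max(0).round(3))
        if k=="white":
            cnt,_=cv2.findContours((cond&box(*B["dock"])).astype(np.uint8),cv2.RETR_EXTERNAL,cv2.CHAIN_APPROX_NONE)
            c=np.vstack([x for x in cnt if len(x)>10]).reshape(-1,2); W=plane(n,c,0.014)[:,:2]*1000
            r_=cv2.minAreaRect(W.astype(np.float32)); print("  plate",np.round(r_[0],1),np.round(r_[1],1),round(r_[2],1))
p=T["p"];a=cv2.resize(p[188:264,276:346,::-1],None,fx=5.5,fy=5.5,interpolation=cv2.INTER_CUBIC)
b=cv2.resize(S["p"][172:242,192:274,::-1],(int(82*5),418),interpolation=cv2.INTER_CUBIC)
cv2.imwrite("pics/crop0.png",np.hstack([a[:418,:385],b])[:,:800])
E
```

```text
top bench z 0.0003796835383715891
top red tall pts 61 zmax 0.1 [0.5916 0.2067 0.0938] [0.582 0.196 0.087] [0.6   0.217 0.1  ]
  tab rect mm [592.3 207.2] [12.3 23.1] 20.7
  body rect mm [592.1 207. ] [45.  31.4] 19.8
top blue tall pts 63 zmax 0.1 [0.4526 0.1483 0.0942] [0.443 0.136 0.085] [0.462 0.161 0.1  ]
  tab rect mm [452.6 148.9] [12.1 24.1] 27.2
  body rect mm [453.  149.1] [45.1 30.7] 26.1
top dock tall pts 2093 zmax 0.075 [ 0.5554 -0.1095  0.0267] [ 0.486 -0.175  0.01 ] [ 0.631 -0.048  0.075]
top orange 245 [ 0.5801 -0.1153  0.0699] [ 0.563 -0.149  0.035] [ 0.599 -0.086  0.075]
top white 1091 [ 0.5592 -0.113   0.0149] [ 0.488 -0.179 -0.005] [ 0.629 -0.048  0.072]
  plate [ 558.6 -111.3] [109.  123.8] 77.6
scene bench z 0.0017009564510342967
scene red tall pts 113 zmax 0.101 [0.6106 0.2152 0.0951] [0.584 0.194 0.086] [0.675 0.251 0.101]
  tab rect mm [631.5 222.9] [96.7 23.4] 23.1
  body rect mm [593.4 205.9] [47.2 30.3] 21.3
scene blue tall pts 75 zmax 0.101 [0.4538 0.1489 0.0944] [0.442 0.136 0.087] [0.462 0.161 0.101]
  tab rect mm [451.9 148.5] [16.2 23.6] 21.9
  body rect mm [452.6 148.5] [46.3 32.2] 25.4
scene dock tall pts 1879 zmax 0.076 [ 0.5726 -0.1051  0.0319] [ 0.486 -0.178  0.01 ] [ 0.633 -0.046  0.076]
scene orange 237 [ 0.5831 -0.1165  0.0713] [ 0.561 -0.15   0.06 ] [ 0.601 -0.087  0.076]
scene white 755 [ 0.5728 -0.1033  0.0163] [ 0.475 -0.182  0.   ] [ 0.629 -0.046  0.047]
  plate [ 556.6 -113.7] [110.9 125.8] 77.7
```

View pics/crop0.png

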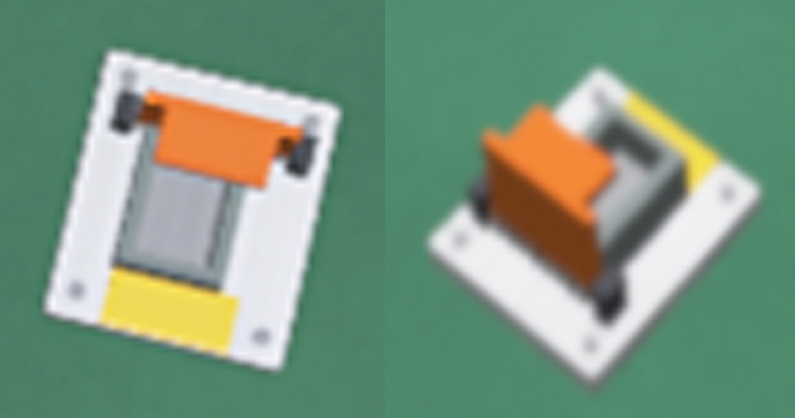

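The crop shows the dock x axis pointing up in the top image and slightly right. The nest sits left of the flap centre, towards dock +y. Next I'll measure it in the dock frame.

```bash
python3 - <<'E'
from h import *
a=np.radians(-12.4); ex=np.array([np.cos(a),np.sin(a)]); ey=np.array([-ex[1],ex[0]])
for n,b in(("top",(278,188,346,262)),("scene",(195,175,275,240))):
    Z=np.load(n+"0.npz"); p,d=Z["p"],Z["d"]; C=cloud(n,d); u0,v0,u1,v1=b
    p=p[v0:v1,u0:u1];C=C[v0:v1,u0:u1];d=d[v0:v1,u0:u1]; hsv=cv2.cvtColor(p,cv2.COLOR_RGB2HSV).astype(int); h,s,v=[hsv[...,i] for i in range(3)]
    V,U=np.mgrid[v0:v1,u0:u1]
    D=np.stack([(C[...,:2]-[.5577,-.1125])@ex,(C[...,:2]-[.5577,-.1125])@ey,C[...,2]],-1)*1000
    org=(h>=4)&(h<=15)&(s>150); lip=org&(abs(D[...,2]-71)<5)&(v>180)
    c=np.c_[U[lip],V[lip]]; W=plane(n,c,0.07)[:,:2]-[.5577,-.1125]; q=np.c_[W@ex,W@ey]*1000
    print(n,"lip ray@70: x",np.percentile(q[:,0],[0,3,50,97,100]).round(1),"y",np.percentile(q[:,1],[0,3,50,97,100]).round(1))
    # front part of lip only
    f=q[:,0]<np.percentile(q[:,0],50); print("   front half y",np.percentile(q[f,1],[0,2,98,100]).round(1))
    rim=(s<60)&(v<185)&(abs(D[...,2]-43)<5); q=np.c_[plane(n,np.c_[U[rim],V[rim]],.042)[:,:2]-[.5577,-.1125]]; q=np.c_[q@ex,q@ey]*1000
    print(n,"rim x",np.percentile(q[:,0],[0,3,50,97,100]).round(1),"y",np.percentile(q[:,1],[0,3,50,97,100]).round(1),rim.sum())
    print("  rim y hist",np.histogram(q[q[:,0]<5,1],np.arange(-40,41,4))[0],"x hist",np.histogram(q[:,0],np.arange(-40,41,4))[0])
    fl=(s<70)&(abs(D[...,2]-20)<7)&(abs(D[...,0])<30)&(abs(D[...,1])<35)&(d>0); q=D[fl]; q2=q[(abs(q[:,0])<25)]
    print("  floor z",np.median(q2[:,2]),"z22-30 y", np.histogram(D[(D[...,2]>17.5)&(D[...,2]<24)&(abs(D[...,0]+5)<20)][:,1],np.arange(-40,41,4))[0])
    ye=(h>20)&(h<32)&(s>120); q=D[ye]; print("  yellow",np.percentile(q,3,0).round(1),np.percentile(q,97,0).round(1))
E
```

```text
top lip ray@70: x [ 7.1  8.2 22.7 34.8 35.5] y [-32.1 -23.1   1.7  26.2  34.6]
   front half y [-22.6 -20.7  24.3  25.4]
top rim x [-35.8 -35.2 -16.5  31.9  37.4] y [-41.3 -15.9  20.8  31.6  45.5] 172
  rim y hist [ 0  0  0  0  0  0 27 16  4  5  5  4  6  4  5  9 26 25  0  0] x hist [ 0 33 27  8  8 12  7 11  9  9 10  8  8  3  3  3  4  3  4  2]
  floor z 19.041620842618734 z22-30 y [ 0  5  2  1  3  0  0 17 24 24 20 23 21 24 22 14  0  0  0  0]
  yellow [-57.4 -24.9  11.7] [-35.2  28.5  20.7]
scene lip ray@70: x [ 5.9  7.6 22.9 35.8 36.5] y [-33.4 -25.7   0.2  24.9  30.9]
   front half y [-25.8 -25.1  23.6  24.2]
scene rim x [-34.8 -33.6 -14.4  41.   43.5] y [-41.2 -24.   24.6  45.6  49.1] 158
  rim y hist [ 0  0  0  0  0  6 11  8  4  3  3  4  5  3  4 15 20 19  3  0] x hist [ 0 15 26 13 10 11  9  6  5  7  5  5  6  7  6  4  1  4  5  7]
  floor z 21.077993812489648 z22-30 y [ 0  0  0  0  0  0  0  0  3  4 16 13  3  0  0  0  0 18  7  2]
  yellow [-70.  -26.1   3. ] [-34.2  31.1  37.6]
```

```bash
cat >> h.py <<'E'
from scipy.spatial.transform import Rotation as Ro
def togo(pos,ydeg):
    "shift (cm, tool axes now) and turn (tool rotvec) from the measured pose to pos, tool down with its y at ydeg"
    o=monitor.get_obs(); R=Ro.from_rotvec(o["orientation"]).as_matrix(); a=np.radians(ydeg)
    y=np.array([np.cos(a),np.sin(a),0]); z=np.array([0,0,-1.]); G=np.c_[np.cross(y,z),y,z]
    if pos is None: pos=o["tcp_pos"]
    print("t",round(o["clock"],2),"tcp",np.round(o["tcp_pos"],4),"F",np.round(o["contact_force"],1),"shift cm",(R.T@(np.array(pos)-o["tcp_pos"])*100).round(2),"in goal axes",(G.T@(np.array(pos)-o["tcp_pos"])*100).round(2),"turn",Ro.from_matrix(R.T@G).as_rotvec().round(4))
E
python3 -m crank '[[[0,0,0],[0,0,0.1336]],[[0,0,0],[0,0,0.1336]],[[0,0,0],[0,0,0.1336]],[[0,0,0],[0,0,0.1336]]]' 4 40
python3 -m crank '[[[0,0,0],[0,0,0.1336]],[[0,0,0],[0,0,0.1336]],[[0,0,0],[0,0,0.1336]],[[0,0,0],[0,0,0]]]'
python3 -c "from h import *; togo([.592,.2068,.16],20.3)"
```

```text
clock: 0.5
tcp_pos: [0.1876, 0.648, 0.2308]
orientation: [1.255, 2.88, -0.002]
contact_force: [-0.5, 0.6, 0.6]
grip_width: 0.0398
gripper_force: 0.0
clock: 0.9
tcp_pos: [0.1875, 0.6481, 0.2308]
orientation: [1.797, 2.576, -0.001]
contact_force: [0.9, -0.3, -0.1]
grip_width: 0.0399
gripper_force: 0.0
t 0.9 tcp [0.1875 0.6481 0.2308] F [ 0.9 -0.3 -0.1] shift cm [-55.39  22.71   7.13] in goal axes [-55.43  22.63   7.08] turn [-0.0003  0.001  -0.0014]
```

```bash

python3 -m crank '[[[-3.69,1.51,0.47],[0,0,0]],[[-3.69,1.51,0.47],[0,0,0]],[[-3.69,1.51,0.47],[0,0,0]],[[-3.69,1.51,0.47],[0,0,0]],[[-3.69,1.51,0.47],[0,0,0]]]' >/dev/null
python3 -m crank '[[[-3.69,1.51,0.47],[0,0,0]],[[-3.69,1.51,0.47],[0,0,0]],[[-3.69,1.51,0.47],[0,0,0]],[[-3.69,1.51,0.47],[0,0,0]],[[-3.69,1.51,0.47],[0,0,0]]]' >/dev/null
python3 -m crank '[[[-3.69,1.51,0.47],[0,0,0]],[[-3.69,1.51,0.47],[0,0,0]],[[-3.69,1.51,0.47],[0,0,0]],[[-3.69,1.51,0.47],[0,0,0]],[[-3.69,1.51,0.47],[0,0,0]]]' >/dev/null
python3 -m crank '[[[0,0,0],[0,0,0]],[[0,0,0],[0,0,0]]]'
python3 - <<'E'
from h import *
togo([.592,.2068,.16],20.3)
p,d=optics.grab_frame("scene"); np.savez("scene1.npz",p=p,d=d)
q,e=optics.grab_frame("top"); 
print(proj("scene",[[.592,.207,.16]]),proj("top",[[.592,.207,.16]]))
a=cv2.resize(p[160:310,290:430,::-1],(390,418),interpolation=cv2.INTER_CUBIC); b=cv2.resize(q[140:280,120:250,::-1],(390,418),interpolation=cv2.INTER_CUBIC)
cv2.imwrite("pics/above.png",np.hstack([a,b]))
E
```

```text
clock: 2.6
tcp_pos: [0.5922, 0.2063, 0.1603]
orientation: [-1.795, -2.578, 0.001]
contact_force: [-0.5, 1.7, 0.3]
grip_width: 0.0402
gripper_force: 0.0
t 2.6 tcp [0.5922 0.2063 0.1603] F [-0.5  1.7  0.3] shift cm [ 0.05 -0.01  0.03] in goal axes [ 0.05 -0.01  0.03] turn [-0.0008  0.0003 -0.0002]
[[357.60014708 228.79998293]] [[172.81665692 195.00908603]]
```

View pics/above.png

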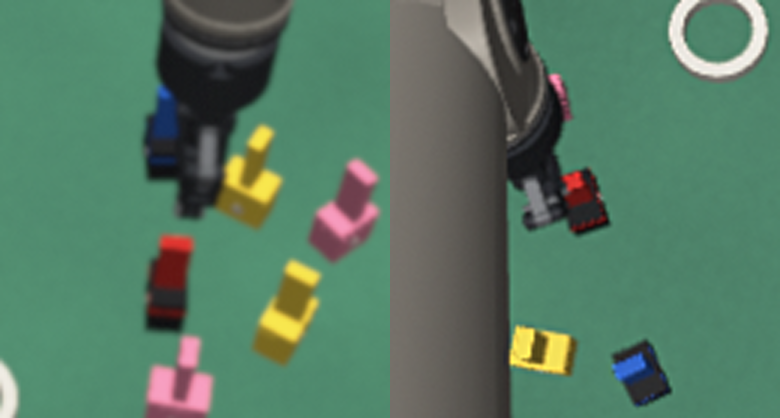

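The fingers sit above the red tab, and the fingertip in the scene view is at about pixel (358,237), close to the projection. Descending and gripping.

```bash

python3 -m crank '[[[0.05,0,2],[0,0,0]],[[0,0,2],[0,0,0]],[[0,0,2],[0,0,0]],[[0,0,2],[0,0,0]],[[0,0,2],[0,0,0]]]' | grep -E "tcp|contact"
python3 -m crank '[[[0,0,0],[0,0,0]],[[0,0,0],[0,0,0]],[[0,0,0],[0,0,0]],[[0,0,0],[0,0,0]],[[0,0,0],[0,0,0]]]' 0.8 60
python3 -m crank '[[[0,0,0],[0,0,0]],[[0,0,-1],[0,0,0]],[[0,0,-3],[0,0,0]],[[0,0,-3],[0,0,0]],[[0,0,0],[0,0,0]]]'
python3 - <<'E'
from h import *
a=np.radians(-12.4); ex=np.array([np.cos(a),np.sin(a)])
# waypoint behind the slot (dock -x by 25 mm), high
togo(np.r_[np.array([.5546,-.1052])-.025*ex,.16],-12.4)
p,d=optics.grab_frame("scene"); q,e=optics.grab_frame("top")
a=cv2.resize(p[160:310,290:430,::-1],(390,418),interpolation=cv2.INTER_CUBIC); b=cv2.resize(q[140:280,120:250,::-1],(390,418),interpolation=cv2.INTER_CUBIC)
cv2.imwrite("pics/lift.png",np.hstack([a,b]))
E
```

```text
tcp_pos: [0.5907, 0.2103, 0.0602]
contact_force: [-0.2, -0.0, -0.1]
clock: 3.7
tcp_pos: [0.5921, 0.2084, 0.0616]
orientation: [1.795, 2.577, 0.002]
contact_force: [0.6, 0.6, -0.7]
grip_width: 0.0113
gripper_force: 59.9
clock: 4.2
tcp_pos: [0.5949, 0.2088, 0.1359]
orientation: [1.794, 2.574, 0.011]
contact_force: [0.6, 0.3, -0.3]
grip_width: 0.0113
gripper_force: 60.2
t 4.2 tcp [0.5949 0.2088 0.1359] F [ 0.6  0.3 -0.3] shift cm [-26.72 -16.73  -2.57] in goal axes [-31.53   0.31  -2.41] turn [ 0.0078 -0.003   0.5696]
```

View pics/lift.png

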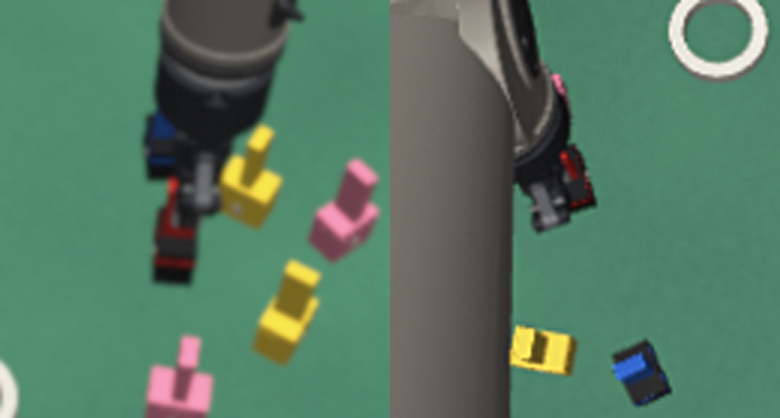

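The cassette is lifted, and in both crops the fingers sit off-centre on the tab (scene crop finger at (200,180), tab at (172,200)). I'll measure how the body sits in the hand.

```bash
cat >> h.py <<'E'
def held(frames=None):
    "held cassette seen by both cameras: red/black cloud near the TCP, in tool axes (mm, from TCP)"
    o=monitor.get_obs(); R=Ro.from_rotvec(o["orientation"]).as_matrix(); P0=np.array(o["tcp_pos"]); out={}
    for n in("scene","top"):
        p,d=frames[n] if frames else optics.grab_frame(n); np.savez(f"{n}_l.npz",p=p,d=d); C=cloud(n,d)
        Q=((C-P0)@R)*1000; hsv=cv2.cvtColor(p,cv2.COLOR_RGB2HSV); h,s,v=[hsv[...,i].astype(int) for i in range(3)]
        red=((h<6)|(h>174))&(s>130); near=(abs(Q[...,0])<40)&(abs(Q[...,1])<40)&(d>0)
        body=near&(Q[...,2]>24)&(Q[...,2]<58)&((v<70)|red); tab=near&red&(Q[...,2]<12)&(Q[...,2]>-40)
        for k,m in(("body",body),("tab",tab)):
            q=Q[m]
            if len(q)<8: print(n,k,len(q)); continue
            b=cv2.minAreaRect(q[:,:2].astype(np.float32)); print(n,k,len(q),"min",np.percentile(q,2,0).round(1),"max",np.percentile(q,98,0).round(1),"rect",np.round(b[0],1),np.round(b[1],1),round(b[2],1))
        out[n]=Q,body,tab,p
    return out
E
python3 - <<'E'
from h import *
held(); togo(None,20.3)
E
```

```text
scene body 124 min [-18.9   1.6  24.2] max [ 7.9 24.1 55.8] rect [-11.5  15.4] [38.6 19.5] 43.2
scene tab 54 min [-15.7  -3.7 -37.7] max [ 4.2  8.8 11.3] rect [-8.4  6.1] [23.2 17.5] 37.2
top body 64 min [-17.6 -23.3  24.2] max [ 1.9 19.1 56.3] rect [-7.  -1.5] [43.7 21.3] 89.8
top tab 24 min [-14.   -6.9 -33.1] max [-9.9  4.1  8.8] rect [-13.2  -1.3] [ 4.  11.9] 15.7
t 4.4 tcp [0.591  0.208  0.1302] F [-0.3 -0.2 -1. ] shift cm [0. 0. 0.] in goal axes [0. 0. 0.] turn [-0.0014 -0.0001 -0.0004]
```

```bash

python3 -m crank '[[[0,0,-2],[0,0,0]],[[0,0,-2],[0,0,0]],[[0,0,-2],[0,0,0]],[[0,0,0],[0,0,0]]]' | grep -E "tcp|contact"
python3 -m crank '[[[0,0,0],[0,0,0.1425]],[[0,0,0],[0,0,0.1425]],[[0,0,0],[0,0,0.1425]],[[0,0,0],[0,0,0.1425]],[[0,0,0],[0,0,0]]]' | grep -E "tcp|contact"
python3 -c "from h import *; togo([.5279,-.0960,.17],-12.4)"
```

```text
tcp_pos: [0.5929, 0.2084, 0.1923]
contact_force: [0.2, -0.4, -0.9]
tcp_pos: [0.5908, 0.208, 0.1888]
contact_force: [0.0, 0.6, -0.2]
t 5.3 tcp [0.5908 0.208  0.1888] F [ 0.   0.6 -0.2] shift cm [-31.03   0.42   1.95] in goal axes [-31.04   0.39   1.88] turn [-0.002   0.0023 -0.0008]
```

```bash

python3 -m crank '[[[-3.1,0.04,0.19],[0,0,0]],[[-3.1,0.04,0.19],[0,0,0]],[[-3.1,0.04,0.19],[0,0,0]],[[-3.1,0.04,0.19],[0,0,0]],[[-3.1,0.04,0.19],[0,0,0]]]' | grep -E "tcp|contact"
python3 -m crank '[[[-3.1,0.04,0.19],[0,0,0]],[[-3.1,0.04,0.19],[0,0,0]],[[-3.1,0.04,0.19],[0,0,0]],[[-3.1,0.04,0.19],[0,0,0]],[[-3.1,0.04,0.19],[0,0,0]]]' | grep -E "tcp|contact"
python3 -m crank '[[[0,0,1.5],[0,0,0]],[[0,0,1.5],[0,0,0]],[[0,0,0],[0,0,0]],[[0,0,0],[0,0,0]]]' | grep -E "tcp|contact"
python3 - <<'E'
from h import *
togo([.5279,-.0960,.14],-12.4)
o=held(); p=o["scene"][3]; q=o["top"][3]
a=cv2.resize(p[150:250,180:280,::-1],(400,400),interpolation=cv2.INTER_CUBIC); b=cv2.resize(q[178:278,265:365,::-1],(400,400),interpolation=cv2.INTER_CUBIC)
cv2.imwrite("pics/dock1.png",np.hstack([a,b]))
E
```

```text
tcp_pos: [0.5595, 0.055, 0.1802]
contact_force: [0.7, 0.7, -0.7]
tcp_pos: [0.5282, -0.0966, 0.1708]
contact_force: [-0.2, -1.2, -1.0]
tcp_pos: [0.5287, -0.0955, 0.1413]
contact_force: [-0.1, -0.4, -0.4]
t 6.7 tcp [ 0.5287 -0.0955  0.1413] F [-0.1 -0.4 -0.4] shift cm [-0.07 -0.07  0.13] in goal axes [-0.07 -0.07  0.13] turn [-0.0015  0.0005  0.0025]
scene body 170 min [-15.4 -18.2  24.6] max [12.4 23.4 54.4] rect [7.2 8.3] [27.3 49.3] 34.5
scene tab 60 min [ -5.8  -5.8 -39.2] max [ 9.8  8.8 11.2] rect [3.2 3.7] [14.4 21. ] 41.2
top body 0
top tab 0
```

View pics/dock1.png

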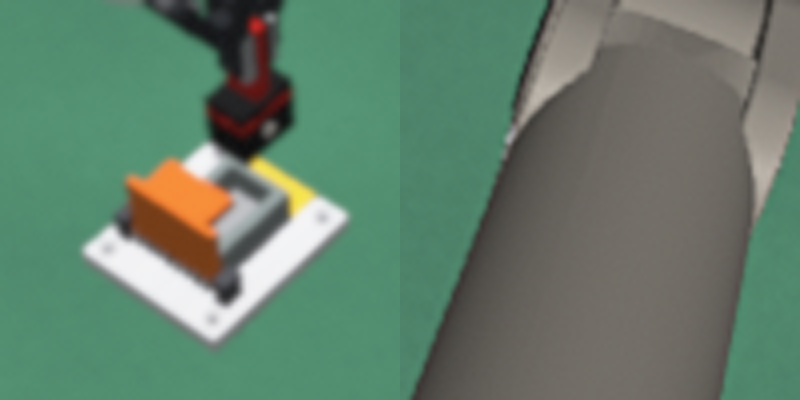

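The top view is hidden by the arm. The scene view shows the cassette behind and above the nest. I'll compare its +y and +x faces with the nest's +y wall, using the scene camera for both.

```bash
cat >> h.py <<'E'
AA=np.radians(-12.4); EX=np.array([np.cos(AA),np.sin(AA)]); EY=np.array([-EX[1],EX[0]]); O0=np.array([.5577,-.1125])
def dockxyz(C): return np.stack([(C[...,:2]-O0)@EX,(C[...,:2]-O0)@EY,C[...,2]],-1)*1000
E
python3 - <<'E'
from h import *
def normals(D):
    a=np.roll(D,-2,1)-np.roll(D,2,1); b=np.roll(D,-2,0)-np.roll(D,2,0); n=np.cross(a,b); return n/np.maximum(np.linalg.norm(n,axis=-1,keepdims=True),1e-9)
def face(D,N,m,ax):
    k=m&(abs(N[...,ax])>.85); q=D[k]; return k.sum(), np.median(q[:,ax]).round(2) if k.sum() else None, q[:,ax].std().round(2), np.median(q,0).round(1)
Z=np.load("scene0.npz"); D=dockxyz(cloud("scene",Z["d"])); N=normals(D)
m=(abs(D[...,0])<28)&(D[...,1]>20)&(D[...,1]<40)&(D[...,2]>18)&(D[...,2]<40)
print("nest +y wall",face(D,N,m,1))
m=(D[...,0]>28)&(D[...,0]<45)&(abs(D[...,1])<40)&(D[...,2]>25)&(D[...,2]<65); print("flap plate +x face",face(D,N,m,0))
m=(abs(D[...,1])<40)&(abs(D[...,0])<40)&(D[...,2]>65); print("lip top z",face(D,N,m,2))
Z=np.load("scene_l.npz"); D=dockxyz(cloud("scene",Z["d"])); N=normals(D); o=monitor.get_obs(); t=dockxyz(np.array(o["tcp_pos"])); print("tcp dock",t.round(1))
L=D-t; b=(L[...,2]<-22)&(L[...,2]>-60)&(abs(L[...,0])<35)&(abs(L[...,1])<30)
print("cass +x face",face(D,N,b&(L[...,0]>12),0)); print("cass +y face",face(D,N,b&(L[...,1]>5),1))
print("bottom z",np.percentile(D[b&(L[...,0]>12)][:,2],[0,1,5]))
E
```

```text
nest +y wall (np.int64(73), np.float64(30.53), np.float64(1.04), array([-2.8, 30.5, 30.4]))
flap plate +x face (np.int64(202), np.float64(36.77), np.float64(1.35), array([36.8, -0.4, 43.9]))
lip top z (np.int64(132), np.float64(71.98), np.float64(1.75), array([23.9,  0.4, 72. ]))
tcp dock [-31.2  10.6 142.2]
cass +x face (np.int64(67), np.float64(-9.86), np.float64(0.79), array([ -9.9,   7.2, 102.9]))
cass +y face (np.int64(113), np.float64(20.98), np.float64(1.16), array([-29.4,  21. , 101.6]))
bottom z [83.08558432 83.40445287 85.52566251]
```

```bash

python3 -m crank '[[[-0.05,0,1.1],[0,0,0]],[[0,0,1.1],[0,0,0]],[[0,0,1],[0,0,0]],[[0,0,0],[0,0,0]],[[0,0,0],[0,0,0]]]' | grep -E "tcp|contact"
python3 -m crank '[[[0,0.3,0],[0,0,0]],[[0,0.3,0],[0,0,0]],[[0,0.3,0],[0,0,0]],[[0,0.3,0],[0,0,0]],[[0,0,0],[0,0,0]]]' | grep -E "tcp|contact"
python3 -m crank '[[[0,0.2,0],[0,0,0]],[[0,0,0],[0,0,0]]]' | grep -E "tcp|contact"
python3 -m crank '[[[0,0.2,0],[0,0,0]],[[0,0,0],[0,0,0]]]' | grep -E "tcp|contact"
python3 -m crank '[[[0,0.2,0],[0,0,0]],[[0,0,0],[0,0,0]]]' | grep -E "tcp|contact"
python3 -c "from h import *; togo([.5546,-.1052,.1],-12.4); print(dockxyz(np.array(monitor.get_obs()['tcp_pos'])))"
```

```text
tcp_pos: [0.5287, -0.0961, 0.1093]
contact_force: [0.7, -0.2, -0.9]
tcp_pos: [0.5414, -0.0987, 0.11]
contact_force: [0.3, -0.4, -0.5]
tcp_pos: [0.5429, -0.0991, 0.1098]
contact_force: [-0.1, -0.1, -1.6]
tcp_pos: [0.5447, -0.0994, 0.1097]
contact_force: [-0.3, 1.3, -1.1]
tcp_pos: [0.5452, -0.0996, 0.1093]
contact_force: [-5.1, 1.1, 1.9]
t 8.4 tcp [ 0.5452 -0.0996  0.1093] F [-5.1  1.1  1.9] shift cm [-0.34  1.05  0.93] in goal axes [-0.34  1.04  0.93] turn [-0.0034 -0.0002  0.    ]
[-15.02696714   9.90637397 109.32192193]
```

Contact with the lip came at about 5 N, which puts the slot centre 11 mm further along x, as the images said. Opening the flap now.

```bash

python3 -m crank '[[[0,0.2,0],[0,0,0]],[[0,0.2,0],[0,0,0]],[[0,0,0],[0,0,0]]]' | grep -E "tcp|contact"
python3 -m crank '[[[0,0.2,0],[0,0,0]],[[0,0.2,0],[0,0,0]],[[0,0,0],[0,0,0]]]' | grep -E "tcp|contact"
python3 -m crank '[[[0,0.2,0],[0,0,0]],[[0,0.1,0],[0,0,0]],[[0,0,0],[0,0,0]],[[0,0,0],[0,0,0]]]' | grep -E "tcp|contact|grip"
python3 - <<'E'
from h import *
togo(None,-12.4); print(dockxyz(np.array(monitor.get_obs()['tcp_pos'])))
o=held(); p=o["scene"][3]
D=dockxyz(cloud("scene",np.load("scene_l.npz")["d"])); t=dockxyz(np.array(monitor.get_obs()["tcp_pos"])); L=D-t
m=(L[...,2]<-22)&(L[...,2]>-58)&(L[...,1]>8)&(L[...,1]<18)&(abs(L[...,0])<20); q=D[m]; print("+y face",m.sum(),np.median(q,0).round(1)); 
A=np.c_[q[:,0],q[:,2],np.ones(len(q))]; print("slopes y per x,z",np.linalg.lstsq(A,q[:,1],rcond=None)[0].round(3))
cv2.imwrite("pics/open.png",cv2.resize(p[150:250,180:280,::-1],(560,560),interpolation=cv2.INTER_CUBIC))
E
```

```text
tcp_pos: [0.5484, -0.1003, 0.1091]
contact_force: [-6.7, 2.1, 1.6]
tcp_pos: [0.552, -0.1012, 0.109]
contact_force: [-7.3, 2.0, 1.7]
tcp_pos: [0.5546, -0.1017, 0.1089]
contact_force: [-8.8, 2.4, 2.4]
grip_width: 0.011
gripper_force: 60.5
t 9.4 tcp [ 0.5546 -0.1017  0.1089] F [-8.8  2.4  2.4] shift cm [0. 0. 0.] in goal axes [0. 0. 0.] turn [-0.006  -0.0002  0.0001]
[ -5.36990445   9.86937859 108.94529605]
scene body 88 min [  0.8 -17.8  24.6] max [12.3 21.5 55.7] rect [7.  5.5] [20.2 47.5] 28.7
scene tab 54 min [  0.   -5.9 -36.7] max [ 9.7  6.8 11.5] rect [6.2 3.7] [23.1 10.7] 70.9
top body 0
top tab 0
+y face 120 [-4.4 20.5 69.7]
slopes y per x,z [-5.0000e-03 -8.0000e-03  2.0911e+01]
```

View pics/open.png

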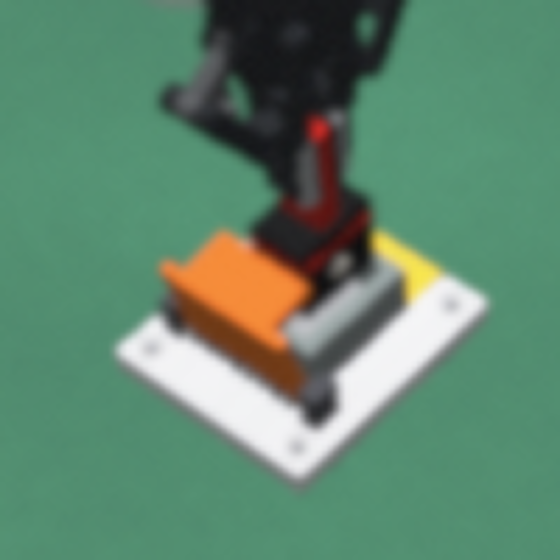

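The flap is pushed open and the cassette stands over the slot, with its +y face at 20.5 against the nest centre's 5.5 + 15. Lowering gently.

```bash

python3 -m crank '[[[0,0.1,0],[0,0,0]],[[0,0,0.2],[0,0,0]],[[0,0,0],[0,0,0]]]' | grep -E "tcp|contact"
for i in 1 2; do python3 -m crank '[[[0,0,0.2],[0,0,0]],[[0,0,0],[0,0,0]]]' | grep -E "tcp|contact"; done
python3 -m crank '[[[0,0,0.15],[0,0,0]],[[0,0,0],[0,0,0]]]' | grep -E "tcp|contact"
python3 -m crank '[[[0,0,0.15],[0,0,0]],[[0,0,0],[0,0,0]]]' | grep -E "tcp|contact"
```

```text
tcp_pos: [0.5554, -0.1019, 0.1067]
contact_force: [-7.7, 1.4, 1.3]
tcp_pos: [0.5553, -0.1019, 0.1047]
contact_force: [-7.5, 1.1, 1.2]
tcp_pos: [0.5553, -0.1019, 0.1027]
contact_force: [-7.0, 1.5, 0.6]
tcp_pos: [0.5554, -0.1019, 0.1013]
contact_force: [-8.0, 1.8, 2.2]
tcp_pos: [0.5554, -0.1019, 0.0998]
contact_force: [-8.1, 1.2, 1.1]
```

```bash

python3 -m crank '[[[0,0,0.15],[0,0,0]],[[0,0,0],[0,0,0]]]' | grep -E "tcp|contact"
python3 -m crank '[[[0,0,0.15],[0,0,0]],[[0,0,0],[0,0,0]]]' | grep -E "tcp|contact"
python3 -m crank '[[[0,0,0.15],[0,0,0]],[[0,0,0],[0,0,0]]]' | grep -E "tcp|contact"
```

```text
tcp_pos: [0.5554, -0.1019, 0.0983]
contact_force: [-8.1, 1.1, 0.6]
tcp_pos: [0.5554, -0.1019, 0.0968]
contact_force: [-7.4, 1.8, 1.7]
tcp_pos: [0.5554, -0.1019, 0.0952]
contact_force: [-8.4, 1.7, 0.8]
```

```bash

python3 -m crank '[[[0,0,0.2],[0,0,0]],[[0,0,0],[0,0,0]]]' | grep -E "tcp|contact"
python3 -m crank '[[[0,0,0.2],[0,0,0]],[[0,0,0],[0,0,0]]]' | grep -E "tcp|contact"
python3 -m crank '[[[0,0,0.2],[0,0,0]],[[0,0,0],[0,0,0]]]' | grep -E "tcp|contact|grip"
python3 - <<'E'
from h import *
p,d=optics.grab_frame("scene"); D=dockxyz(cloud("scene",d)); t=dockxyz(np.array(monitor.get_obs()["tcp_pos"])); L=D-t
for k,m in dict(yface=(L[...,2]<-24)&(L[...,2]>-40)&(L[...,1]>8)&(L[...,1]<18)&(abs(L[...,0])<15)).items(): print(k,m.sum(),np.median(D[m],0).round(1),np.percentile(D[m],[2,98],0).round(1).tolist())
hsv=cv2.cvtColor(p,cv2.COLOR_RGB2HSV); h,s=hsv[...,0],hsv[...,1]
red=((h<6)|(h>174))&(s>130)&(abs(L[...,0])<12)&(abs(L[...,1])<20)&(L[...,2]>5); print("tab top z (scene reads ~2 high)",np.percentile(D[red][:,2],[50,90,98]).round(1), "expected if unslipped", (t[2]+35).round(1))
cv2.imwrite("pics/in.png",cv2.resize(p[150:250,180:280,::-1],(560,560),interpolation=cv2.INTER_CUBIC))
E
```

```text
tcp_pos: [0.5554, -0.1019, 0.0932]
contact_force: [-6.7, 1.9, 0.3]
tcp_pos: [0.5554, -0.1019, 0.0912]
contact_force: [-7.3, 1.7, 0.1]
tcp_pos: [0.5554, -0.1019, 0.0892]
contact_force: [-7.5, 1.9, 1.3]
grip_width: 0.0112
gripper_force: 60.5
yface 38 [-4.4 20.3 57.7] [[-18.0, 18.7, 49.8], [8.7, 21.9, 64.6]]
tab top z (scene reads ~2 high) [120.5 135.9 146.4] expected if unslipped 124.2
```

View pics/in.png

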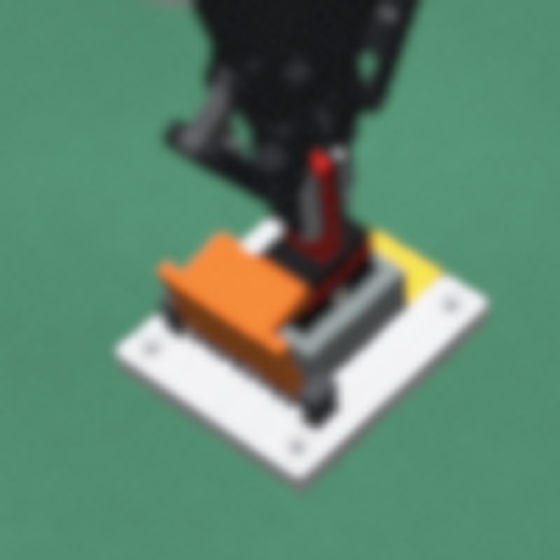

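The body is going down inside the nest, with only the flap's force showing. Continuing to the floor in small steps.

```bash

for s in a b c; do python3 -m crank '[[[0,0,0.2],[0,0,0]],[[0,0,0],[0,0,0]]]' | grep -E "tcp|contact"; done
python3 -m crank '[[[0,0,0.1],[0,0,0]],[[0,0,0],[0,0,0]]]' | grep -E "tcp|contact"
python3 -m crank '[[[0,0,0.1],[0,0,0]],[[0,0,0],[0,0,0]]]' | grep -E "tcp|contact"
```

```text
tcp_pos: [0.5561, -0.1019, 0.0866]
contact_force: [-3.1, 1.1, -10.7]
tcp_pos: [0.5576, -0.1023, 0.0854]
contact_force: [-1.7, 0.7, -13.0]
tcp_pos: [0.5585, -0.1025, 0.084]
contact_force: [-2.3, 0.8, -11.5]
tcp_pos: [0.5587, -0.1025, 0.0834]
contact_force: [-2.3, 0.5, -9.3]
tcp_pos: [0.5587, -0.1026, 0.0829]
contact_force: [-4.5, 1.2, -2.9]
```

```bash

python3 - <<'E'
from h import *
togo(None,-12.4); o=monitor.get_obs(); print(np.round(o["contact_force"],1),np.round(o["moment"],2),o["gripper_force"],o["grip_width"],dockxyz(np.array(o["tcp_pos"])).round(1))
p,d=optics.grab_frame("scene"); C=cloud("scene",d); D=dockxyz(C)
hsv=cv2.cvtColor(p,cv2.COLOR_RGB2HSV).astype(int); h,s,v=[hsv[...,i] for i in range(3)]
V,U=np.mgrid[0:420,0:560]; B=(U>195)&(U<275)&(V>160)&(V<240)
org=B&(h>=4)&(h<=15)&(s>150)&(v>180)&(D[...,2]>60); W=plane("scene",np.c_[U[org],V[org]],.07)[:,:2]-O0; print("lip x (shut 6..36)",np.percentile(W@EX*1000,[1,50,99]).round(1),"z",np.percentile(D[org][:,2],[5,50,95]).round(1))
red=B&((h<4)|(h>176))&(s>150)&(v>120); print("red tab z",red.sum(),np.percentile(D[red][:,2],[5,50,95]).round(1),np.median(D[red],0).round(1))
cv2.imwrite("pics/in2.png",cv2.resize(p[140:240,180:280,::-1],(580,580),interpolation=cv2.INTER_CUBIC))
E
```

```text
t 12.85 tcp [ 0.5587 -0.1026  0.0829] F [-4.5  1.2 -2.9] shift cm [0. 0. 0.] in goal axes [0. 0. 0.] turn [ 0.0006 -0.0004 -0.0001]
[-4.5  1.2 -2.9] [ 0.32  1.18 -0.04] 61.73534095287323 0.011261326982596414 [-1.2  9.9 82.9]
lip x (shut 6..36) [ 5.  22.3 36.3] z [69.2 72.2 74.6]
red tab z 8 [115.9 119.2 120.1] [ -2.9  15.2 119.2]
```

View pics/in2.png

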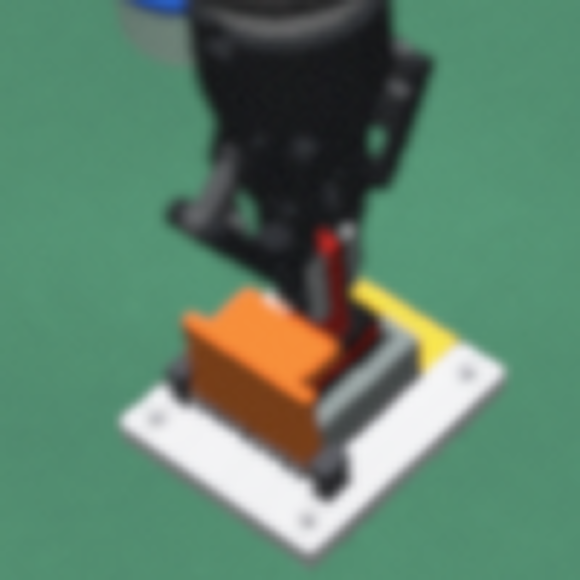

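The flap has sprung shut (lip x is back to about 5–36). The commanded x still carries the 3 mm lead from pushing the flap, so I'll take that out and press the last 2–3 mm down gently.

```bash

python3 -m crank '[[[0,-0.15,0],[0,0,0]],[[0,-0.1,0],[0,0,0]],[[0,0,0],[0,0,0]]]' | grep -E "tcp|contact"
for s in a b c d; do python3 -m crank '[[[0,0,0.05],[0,0,0]],[[0,0,0],[0,0,0]],[[0,0,0],[0,0,0]]]' | grep -E "tcp|contact"; done
```

```text
tcp_pos: [0.5575, -0.1023, 0.0831]
contact_force: [-0.6, 0.2, -0.5]
tcp_pos: [0.5562, -0.102, 0.082]
contact_force: [0.5, 0.7, -1.0]
tcp_pos: [0.5559, -0.1019, 0.0813]
contact_force: [-0.1, -0.9, -0.9]
tcp_pos: [0.556, -0.1019, 0.0811]
contact_force: [-1.4, 1.4, 4.2]
tcp_pos: [0.5561, -0.1019, 0.0811]
contact_force: [-3.4, 0.1, 9.4]
```

It has met the floor at TCP z 0.0811, about 19.5 mm above the bench grasp height, so it is home. Relax, release and retreat.

```bash

python3 -m crank '[[[0,0,-0.08],[0,0,0]],[[0,0,0],[0,0,0]]]' | grep -E "tcp|contact"
python3 -m crank '[[[0,0,0],[0,0,0]],[[0,0,0],[0,0,0]],[[0,0,0],[0,0,0]],[[0,0,0],[0,0,0]],[[0,0,0],[0,0,0]]]' 3.2 20
python3 -m crank '[[[0,0,-0.5],[0,0,0]],[[0,0,-1],[0,0,0]],[[0,0,-2],[0,0,0]],[[0,0,-3],[0,0,0]],[[0,0,-4],[0,0,0]]]' | grep -E "tcp|contact"
python3 -m crank '[[[4,0,-2],[0,0,0]],[[4,0,0],[0,0,0]],[[4,0,0],[0,0,0]],[[4,0,0],[0,0,0]],[[4,0,0],[0,0,0]]]' | grep -E "tcp|contact"
python3 -m crank '[[[0,0,0],[0,0,0]],[[0,0,0],[0,0,0]],[[0,0,0],[0,0,0]]]' | grep -E "clock|tcp|contact"
python3 - <<'E'
from h import *
im=[]
for n,(u,v) in dict(scene=(180,145),top=(262,175)).items():
    p,d=optics.grab_frame(n); C=cloud(n,d); D=dockxyz(C); b=(abs(D[...,0])<35)&(abs(D[...,1])<45)&(d>0)
    hsv=cv2.cvtColor(p,cv2.COLOR_RGB2HSV); h,s,vv=[hsv[...,i].astype(int) for i in range(3)]
    red=b&((h<4)|(h>176))&(s>150)&(D[...,2]>100); print(n,"tab top z",red.sum(),np.percentile(D[red][:,2],[50,90]).round(1),"xy",np.median(D[red],0).round(1))
    sh=b&(D[...,2]>52)&(D[...,2]<68)&(vv<80)&(D[...,0]<0); print("  shoulder z",sh.sum(),np.median(D[sh],0).round(1) if sh.any() else "")
    lip=b&(h>=4)&(h<=15)&(s>150)&(vv>180)&(D[...,2]>60); print("  lip",np.percentile(D[lip],[2,50,98],0).round(1).tolist())
    im.append(cv2.resize(p[v:v+105,u:u+100,::-1],(400,420),interpolation=cv2.INTER_CUBIC))
cv2.imwrite("pics/done.png",np.hstack(im))
E
```

```text
tcp_pos: [0.556, -0.1019, 0.0811]
contact_force: [-1.4, 0.1, 2.0]
clock: 15.1
tcp_pos: [0.5559, -0.1019, 0.081]
orientation: [-2.448, -1.969, 0.0]
contact_force: [-0.7, -0.4, -0.1]
grip_width: 0.0321
gripper_force: 0.0
tcp_pos: [0.5549, -0.1018, 0.1868]
contact_force: [0.7, 0.3, 0.7]
tcp_pos: [0.5991, 0.095, 0.2073]
contact_force: [0.4, -0.4, -0.2]
clock: 16.4
tcp_pos: [0.5988, 0.0919, 0.2066]
contact_force: [0.1, -0.4, 0.3]
scene tab top z 65 [115.4 118.4] xy [  0.4  10.2 115.4]
  shoulder z 43 [-14.3  19.6  60.6]
  lip [[3.6, -24.3, 67.3], [21.8, 2.1, 71.6], [34.7, 26.6, 75.7]]
top tab top z 60 [114.5 116.7] xy [ -5.5   8.1 114.5]
  shoulder z 97 [-17.2   8.5  60.4]
  lip [[2.1, -24.5, 66.0], [23.0, 1.6, 70.5], [34.6, 27.8, 114.1]]
```

View pics/done.png

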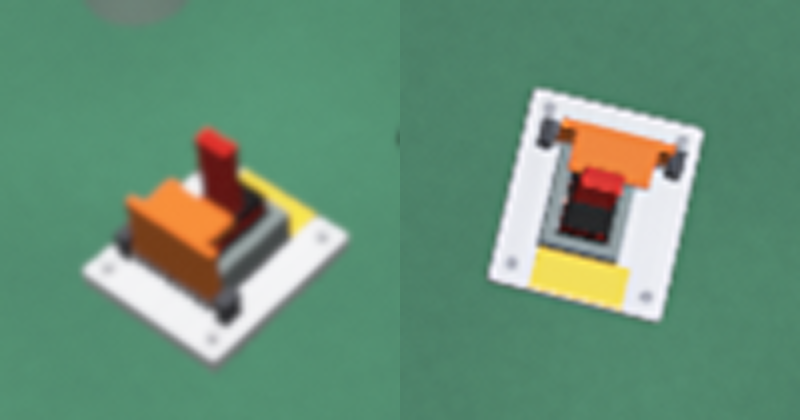

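The picture shows the cassette seated upright in the nest, its shoulder at 60 mm and tab top at 115 mm. The lip is shut over the shoulder and the robot is clear.

```bash
python3 -c "from bench import r; print(r.hand_in())"
```

```text
the job is handed in; nothing more can be done
None
```

The red cassette is fully home in the dock with the flap sprung shut over its shoulder (measured about 60 mm up). It has been released and the job handed in at about 16.5 s, and I saw no force above about 14 N.

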